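# Squeeze-test the bag clips and sort out the tired ones

## Task

Some of these three spring bag clips may have gone tired. Squeeze each one gently by its handles, without pinching the handles right together, to feel how firm its spring is; then put the clips with a firm spring in the rectangular tray and those with a soft, tired spring in the round tub (one in between may go in either), and leave everything else on the table where it is.

Things in the scene. Friction and masses are not known exactly. Their poses are not given: they have to be found in the camera images.
- clip_a: one of three look-alike spring bag clips (white plastic, 97 mm long, 30 mm high, 65 g) lying on its side, pin (hinge) upright. Origin: under the pin, at its underside. Its +x points to the closed jaws (tips 47 mm off), -x to the two spread handles (ends 49 mm off), y across, z up. Each handle has an upright round ridge 34 mm behind the pin (x = -34), full height: the grip, 47 mm wide over the ridges.
- clip_b: another clip, same shape, sizes and axes as clip_a. Pressing the ridges together across y opens the jaws against the spring. At 6 mm of squeeze (41 mm over the ridges) a firm spring pushes on each finger with 13.5 to 19 N, a tired one with 6 to 11 N, one in between (11 to 13.5 N) counts as either; 0.8 N more per mm. Looks and place do not tell; none or all may be tired.
- clip_c: another clip, same shape, sizes, axes and kinds of spring as clip_a and clip_b. Squeezed 5 to 9 mm at the ridges it can be lifted and carried by them; from 14 mm of squeeze (33 mm) it is overstrained.
- clip_a_left (a point): top of the round grip ridge on the left handle of clip_a (its +y side), mid height: 34 mm behind the pin, 15 mm above the clip's underside; 47 mm from the other ridge when the jaws are shut
- clip_a_right (a point): top of the round grip ridge on the right handle of clip_a (its -y side), mid height: 34 mm behind the pin, 15 mm above the clip's underside; 47 mm from the other ridge when the jaws are shut
- clip_b_left (a point): top of the round grip ridge on the left handle of clip_b (its +y side), mid height: 34 mm behind the pin, 15 mm above the clip's underside; 47 mm from the other ridge when the jaws are shut
- clip_b_right (a point): top of the round grip ridge on the right handle of clip_b (its -y side), mid height: 34 mm behind the pin, 15 mm above the clip's underside; 47 mm from the other ridge when the jaws are shut
- clip_c_left (a point): top of the round grip ridge on the left handle of clip_c (its +y side), mid height: 34 mm behind the pin, 15 mm above the clip's underside; 47 mm from the other ridge when the jaws are shut
- clip_c_right (a point): top of the round grip ridge on the right handle of clip_c (its -y side), mid height: 34 mm behind the pin, 15 mm above the clip's underside; 47 mm from the other ridge when the jaws are shut
- tray: rectangular aluminium tray, fixed to the table, 260 mm (its x) by 190 mm (its y), 35 mm high, walls and floor 4 mm; origin: centre of its underside, on the table. For the firm clips.
- tub: round steel tub, fixed to the table, outside radius 124 mm at the foot and 130 mm at the rim, 50 mm high, wall and floor 4 mm; origin: centre of its underside. For the tired clips.
- board: wooden chopping board fixed on the table, 160 mm (its x) by 400 mm (its y), 18 mm thick, on which the three clips lie side by side, handles towards the robot; origin: centre of its underside
- shaker: bystander, to be left alone: spice shaker, 60 mm across, 105 mm tall; origin at its underside
- salt_pot: bystander, to be left alone: small salt pot, 52 mm across, 75 mm tall; origin at its underside
- tin: bystander, to be left alone: small tin, 72 mm across, 55 mm tall; origin at its underside
- mill: bystander, to be left alone: dark wooden pepper mill, 52 mm across, 120 mm tall; origin at its underside

How it is judged:
By the outcome, as a careful person would: the job done as asked, in the order asked, and still so for the second after the job is handed in, with the robot touching nothing.
It also fails if it takes over 72 s, if anything falls off the work surface, if the arm or the gripper's body presses on something with over 40 N, if the wrist force passes 120 N, or if a joint passes its speed limit or range.

## Robot

A 6-joint arm with a two-finger parallel gripper is mounted at the origin on the work surface. World frame = base frame: x ahead of the robot, y to its left, z up, the work surface at z = 0. Lengths are in m, angles in degrees, forces in N, time in s.
With the tool pointing down it reaches from about 0.4 to 0.825 m from the base axis. Payload 7 kg.
Tool frame: the origin (TCP) lies midway between the tips of the shut fingers; the grasp point (between the pads) lies 19 mm behind it; z points along the fingers, y is the direction in which the jaws open and shut (so a half turn about z gives the same grasp; the last joint's range is limited). The gripper opens to 88 mm and grips with 3 to 60 N. Pads are 19 mm wide; open, the fingers measure 130 mm over their backs; the gripper's body (78 mm by 193 mm) begins 47 mm behind the grasp point.
Start: joints at [-54.024, 20.546, 0.682, 0, -70.136, -16.507], TCP at [0.225, -0.636, 0.227] pointing down, gripper open.
Joint ranges: [-176.03, 176.03], [-82.01, 121.73], [-58.28, 71.71], [-173.87, 95.51], [-174.79, -0.11], [-173.66, 173.66]. Speed limits (degrees/s): [136.94, 136.94, 172.46, 180, 180, 180].

## Interface

Orientations are given as [roll, pitch, yaw] about the fixed x, y, z axes, in that order (R = Rz(yaw) Ry(pitch) Rx(roll)).
In Python, from plant import r gives the robot as it stands.
- The arm moves only by the tool carry_out, never from a script. Its argument "motion" is one flat list of numbers, 7 for each row, row after row: the turn, a rotation vector about the tool's x, y, z in degrees, then the shift along the tool's x, y, z in cm, then the finger opening in cm, from 0 to 8.76. A call has 1 to 20 rows; each row shifts and turns the commanded pose from where the row before left it, along the tool's axes as they then stand; what a row does not reach is not made up. A row lasts 1/12 s, in which the tool goes at most 41.7 mm and 7.16 degrees, less where a joint would pass 70% of its speed; a pose out of reach is approached as far as the arm can. A call is refused whole if a number of a shift passes 4.17 or a number of a turn 7.16, either way. A call with a gripper value outside its range is refused whole. The fingers move at their own pace and stop on an object; "grip_force" is the grip in N (left out, the last holds). Time passes only in rows, so rows that do not move let the fingers close. It gives the time, the measured TCP pose, the force and the opening at its end, in the units of the state.
- r.get_state(): the state, without advancing time (a new reading comes with each control period).
- r.capture(name): name is "side" or "top"; returns a dict with "pixels" (420x560x3 uint8, red, green, blue), "K" (3x3 intrinsics, pixels), "R" (3x3) and "t" (3): a world point X has camera coordinates R X + t. Camera axes: x right, y down, z forward; pixel columns grow to the right and rows downward; lengths in m; the calibration is good to about 2 mm. A picture is of the moment at which its call begins. There is no depth.
- r.close_job(): hands the job in, once; it reports no verdict.
The state is a dict: "time_s": time; "joints": joint angles; "qd": joint speeds; "joint_torque": joint torques, N m; "tcp_pos": TCP position; "eef_rot": TCP orientation; "contact_force": force on the tool from outside, world axes, zero at the start; "moment": the same for the moment, N m; "gripper_width": finger opening in m.
Only numpy, scipy, OpenCV 4.12 (cv2) and the standard library are available. Lean on these libraries where they do the work, as an engineer would, in place of code of your own. Each camera call takes 0.05 s, during which the arm holds its last target. There are 200 camera calls.

## Working session

There is one attempt and no reset: what is moved stays moved. The work goes in short steps, Python scripts to look and compute and a tool call to move; the robot and the scene stay as the last step left them, time stands still between calls to the robot, and variables do not carry over. Pictures are saved under pics/ and viewed, about 8 in all and at most 12, crops included, and the job is handed in when it is done.

Besides the shell and the picture viewer there is one more tool, called after ">>>" by a JSON object that holds its "method" and its "body", one argument or row to a line. carry_out: Moves the arm, as the interface text tells. Its arguments: {"type":"object","properties":{"motion":{"type":"array"},"grip_force":{"type":"number"}},"required":["motion"]}

```bash
mkdir -p pics; python3 - <<'E'
from plant import r
import cv2,numpy as np
print(r.get_state())
for n in("top","side"):
    c=r.capture(n); cv2.imwrite(f"pics/{n}0.png",c["pixels"][:,:,::-1]); np.savez(f"{n}0.npz",**c); print(n,c["K"].round(1).tolist(),c["R"].round(3).tolist(),c["t"].round(3).tolist(),(-c["R"].T@c["t"]).round(3))
E
```

```text
{'time_s': 0.0, 'joints': array([-5.40245761e+01,  2.05905697e+01,  6.33105066e-01, -1.99351530e-02,
       -7.01360770e+01, -1.65060406e+01]), 'qd': array([ 0.06071349,  0.02861717, -0.09133973, -0.11117851, -0.00745458,
        0.00057132]), 'joint_torque': array([-2.56829720e-03, -5.82714701e+01,  2.93046731e+01,  6.99692845e+00,
        6.77647971e-03, -1.25423503e-04]), 'tcp_pos': array([ 0.22477529, -0.6359477 ,  0.22562796]), 'eef_rot': array([ 1.79904988e+02, -8.61122831e-03, -1.60537399e+02]), 'contact_force': array([ 0.16320811,  0.38744311, -0.73119134]), 'moment': array([-0.00978755, -0.02833026,  0.04880911]), 'gripper_width': 0.08767934915135765}
top [[518.1, 0.0, 280.7], [0.0, 518.1, 211.8], [0.0, 0.0, 1.0]] [[-0.024, -1.0, -0.013], [-0.985, 0.026, -0.172], [0.173, 0.009, -0.985]] [0.032, 0.574, 1.238] [0.353 0.006 1.319]
side [[437.6, 0.0, 281.8], [0.0, 437.6, 207.7], [0.0, 0.0, 1.0]] [[-0.878, -0.478, 0.019], [-0.351, 0.617, -0.705], [0.325, -0.625, -0.709]] [0.504, 0.233, 1.086] [0.171 0.776 0.925]
```

View pics/top0.png

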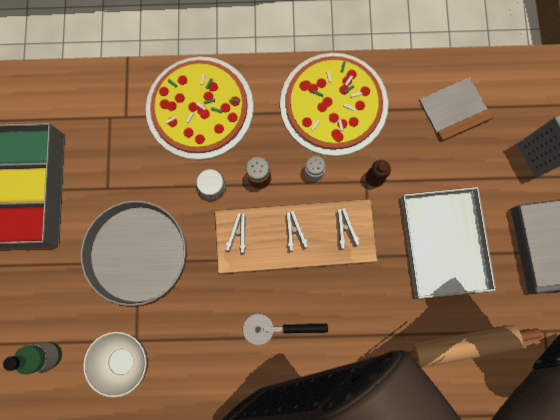

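View pics/side0.png

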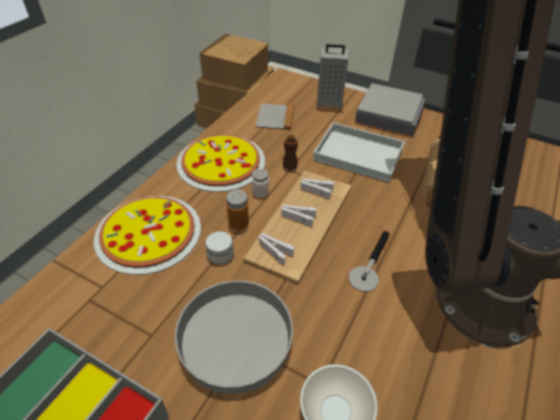

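The top view shows three clips at about (236,232), (297,229) and (347,227). The tub is at (135,253), the tray at (448,243), and the bystanders stand in a row at about v=170–185.

```bash
cat > h.py <<'E'
import numpy as np,cv2
def ray(c,uv,z):
    d=c["R"].T@np.linalg.inv(c["K"])@np.array([uv[0],uv[1],1.]); o=-c["R"].T@c["t"]
    return o+d*(z-o[2])/d[2]
def proj(c,X):
    p=c["K"]@(c["R"]@np.array(X)+c["t"]); return p[:2]/p[2]
E
python3 - <<'E'
from h import *
c=dict(np.load("top0.npz")); im=c["pixels"]
hsv=cv2.cvtColor(im,cv2.COLOR_RGB2HSV)
roi=np.zeros(im.shape[:2],np.uint8); roi[200:270,215:378]=1
m=((hsv[...,1]<60)&(hsv[...,2]>110)&(roi>0)).astype(np.uint8)
n,l,s,ce=cv2.connectedComponentsWithStats(m)
for i in range(1,n):
    if s[i,4]<15: continue
    v,u=np.nonzero(l==i); P=np.array([ray(c,q,.048)[:2] for q in zip(u,v)])
    (cx,cy),wh,a=cv2.minAreaRect((P*1000).astype(np.float32))
    print(i,s[i].tolist(),"mean",P.mean(0).round(4),"rect",round(cx),round(cy),np.round(wh),round(a))
    tip=P[P[:,0]>P[:,0].max()-.006].mean(0); print("  far",tip.round(4))
    b=P[P[:,0]<P[:,0].min()+.03]
    for sgn in(1,-1):
        e=b[sgn*(b[:,1]-np.median(P[:,1]))>0]; print("   ", (e[e[:,0].argsort()[:6]].mean(0).round(4)) if len(e) else None)
for n_,uv,z in (("tub",(135,253),.05),("tray",(448,243),.02),("shaker",(258,163),.105),("salt",(316,161),.075),("tin",(210,181),.055),("mill",(381,164),.12)): print(n_,ray(c,uv,z).round(3))
for uv in((404,193),(476,189),(494,293),(415,298)): print("traycorner",ray(c,uv,.035).round(3))
for uv in((215,211),(372,201),(377,260),(218,272)): print("board",ray(c,uv,.018).round(3))
crop=im[195:280,210:380]
cv2.imwrite("pics/crop0.png",cv2.resize(crop,None,fx=4.7,fy=4.7,interpolation=cv2.INTER_CUBIC)[:,:,::-1])
E
```

```text
1 [338, 208, 21, 41, 300] mean [ 0.5318 -0.1418] rect 532 -143 [97. 46.] 11
  far [ 0.5774 -0.1341]
    [ 0.4831 -0.1323]
    [ 0.4904 -0.1687]
2 [287, 211, 21, 40, 302] mean [ 0.528  -0.0147] rect 529 -15 [96. 47.] 11
  far [ 0.5734 -0.0076]
    [ 0.4805 -0.0057]
    [ 0.4874 -0.0416]
3 [226, 213, 20, 40, 334] mean [0.5257 0.1248] rect 527 125 [48. 96.] 80
  far [0.5717 0.1182]
    [0.4849 0.1506]
    [0.4786 0.1137]
tub [0.481 0.378 0.05 ]
tray [ 0.49 -0.4   0.02]
shaker [0.687 0.069 0.105]
salt [ 0.696 -0.073  0.075]
tin [0.657 0.193 0.055]
mill [ 0.672 -0.225  0.12 ]
traycorner [ 0.617 -0.295  0.035]
traycorner [ 0.623 -0.477  0.035]
traycorner [ 0.363 -0.497  0.035]
traycorner [ 0.356 -0.305  0.035]
board [0.587 0.185 0.018]
board [ 0.602 -0.216  0.018]
board [ 0.452 -0.22   0.018]
board [0.432 0.178 0.018]
```

View pics/crop0.png

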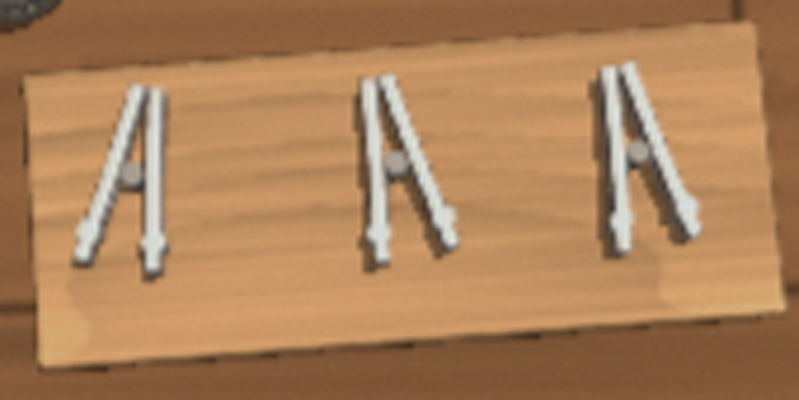

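The crop shows each clip as a Λ, with its handles and ridges towards the robot. In crop pixels the ridges sit at about (87,233)/(152,246), (376,242)/(447,222) and (623,222)/(689,205).

```bash
cat >> h.py <<'E'
def go(s,x,y,z,yaw):
    "turn about tool z (deg), then shift in tool axes (cm), from state s"
    w=lambda a:(a+180)%360-180
    dz=-w(yaw-s["eef_rot"][2]); a=np.radians(yaw); d=np.array([x,y,z])-s["tcp_pos"]
    return "turn %.1f"%dz,(np.array([d@[np.cos(a),np.sin(a),0],d@[np.sin(a),-np.cos(a),0],-d[2]])*100).round(2).tolist()
E
python3 - <<'E'
from h import *
from plant import r
c=dict(np.load("top0.npz")); s=r.get_state()
q=lambda p,z:ray(c,((p[0]+.5)/4.7-.5+210,(p[1]+.5)/4.7-.5+195),z)[:2]
for n,L,R,pin,tip in(("L",(87,233),(152,246),(132,173),(147,88)),("M",(376,242),(447,222),(397,160),(379,79)),("R",(623,222),(689,205),(638,150),(618,68))):
    l,rr,p,t=q(L,.048),q(R,.048),q(pin,.048),q(tip,.048); d=l-rr; m=(l+rr)/2
    yaw=np.degrees(np.arctan2(-d[0],d[1])); f=t-m
    print(n,"mid",m.round(4),"w",np.linalg.norm(d).round(4),"yaw ridges",yaw.round(1),"yaw tip",np.degrees(np.arctan2(f[1],f[0])).round(1),"|mid-tip|",np.linalg.norm(f).round(4),"|mid-pin|",np.linalg.norm(p-m).round(4))
E
```

```text
L mid [0.4937 0.1319] w 0.0349 yaw ridges -12.8 yaw tip -10.8 |mid-tip| 0.0817 |mid-pin| 0.0357
M mid [ 0.4938 -0.0213] w 0.0387 yaw ridges 14.3 yaw tip 10.3 |mid-tip| 0.0831 |mid-pin| 0.0388
R mid [ 0.5002 -0.1496] w 0.0359 yaw ridges 13.0 yaw tip 11.9 |mid-tip| 0.0796 |mid-pin| 0.0347
```

```bash
python3 - <<'E'
from h import *
from plant import r
print(go(r.get_state(),.501,-.149,.10,-168))
E
```

```text
('turn 7.5', [-37.14, 41.89, 12.57])
```

>>> {"method": "carry_out", "body": {
  "motion": [0, 0, 3.75, 0, 0, 0, 6.5, 0, 0, 3.75, 0, 0, 0, 6.5, 0, 0, 0, -2.3, 2.6, 0, 6.5, 0, 0, 0, -2.3, 2.6, 0.5, 6.5, 0, 0, 0, -2.3, 2.6, 0.7, 6.5, 0, 0, 0, -2.3, 2.6, 0.8, 6.5, 0, 0, 0, -2.3, 2.6, 0.8, 6.5, 0, 0, 0, -2.3, 2.6, 0.8, 6.5, 0, 0, 0, -2.3, 2.6, 0.8, 6.5, 0, 0, 0, -2.3, 2.6, 0.8, 6.5, 0, 0, 0, -2.3, 2.6, 0.8, 6.5, 0, 0, 0, -2.3, 2.6, 0.8, 6.5, 0, 0, 0, -2.3, 2.6, 0.8, 6.5, 0, 0, 0, -2.3, 2.6, 0.8, 6.5, 0, 0, 0, -2.3, 2.6, 1, 6.5, 0, 0, 0, -2.3, 2.6, 1, 6.5, 0, 0, 0, -2.3, 2.6, 1, 6.5, 0, 0, 0, -2.3, 2.6, 1, 6.5, 0, 0, 0, 0, 0, 0, 6.5, 0, 0, 0, 0, 0, 0, 6.5],
  "grip_force": 5
}}

```text
time_s: 1.77
tcp_pos: [0.4989, -0.1515, 0.1017]
eef_rot: [180.0, -0.1, -167.9]
contact_force: [-0.1, -0.5, 1.2]
gripper_width: 0.0646
```

```bash
python3 - <<'E'
from h import *
from plant import r
s=r.get_state();print(s["time_s"],s["tcp_pos"],s["eef_rot"],s["gripper_width"])
print(go(s,.501,-.149,.023,-168))
import cv2
for n in("top","side"):
    c=r.capture(n); cv2.imwrite(f"pics/{n}1.png",c["pixels"][:,:,::-1])
    if n=="side": 
        u,v=proj(c,[.5,-.15,.05]).astype(int); print(u,v); cv2.imwrite("pics/s1.png",cv2.resize(c["pixels"][max(v-80,0):v+60,u-90:u+90],None,fx=4,fy=4,interpolation=cv2.INTER_CUBIC)[:,:,::-1])
E
```

```text
1.7667 [ 0.49887529 -0.15154501  0.10165678] [ 1.79980104e+02 -1.01333770e-01 -1.67858775e+02] 0.06459064373127053
('turn 0.1', [-0.26, 0.2, 7.87])
328 184
```

View pics/s1.png

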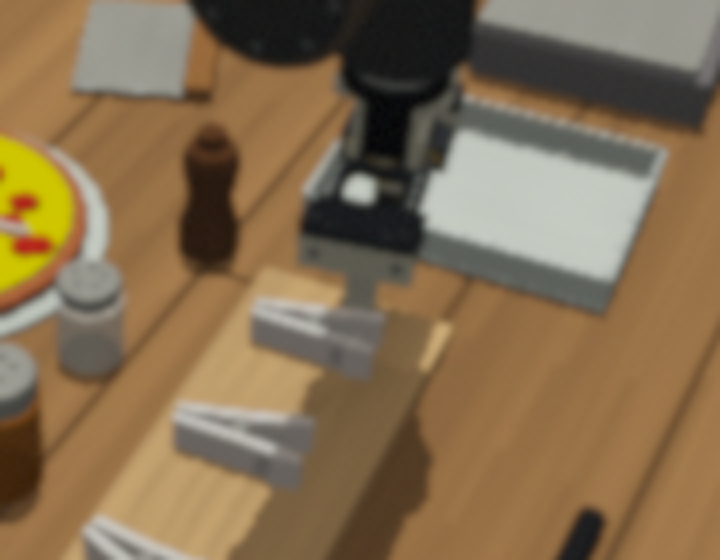

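The near finger hangs over the right clip's handle ridge, at about (360,300) in the crop, clear of the other clips. I'll go down.

>>> {"method": "carry_out", "body": {
  "motion": [0, 0, 0, -0.2, 0.2, 0.8, 6.5, 0, 0, 0, -0.1, 0, 1.3, 6.5, 0, 0, 0, 0, 0, 1.3, 6.5, 0, 0, 0, 0, 0, 1.3, 6.5, 0, 0, 0, 0, 0, 1.2, 6.5, 0, 0, 0, 0, 0, 0.9, 6.5, 0, 0, 0, 0, 0, 0.6, 6.5, 0, 0, 0, 0, 0, 0.3, 5.4, 0, 0, 0, 0, 0, 0, 5.0, 0, 0, 0, 0, 0, 0, 5.0],
  "grip_force": 8
}}

```text
time_s: 2.7
tcp_pos: [0.5014, -0.1507, 0.0258]
eef_rot: [-180.0, 0.0, -168.0]
contact_force: [-0.3, 0.7, -0.6]
gripper_width: 0.0523
```

>>> {"method": "carry_out", "body": {
  "motion": [0, 0, 0, 0, 0, 0, 4.5, 0, 0, 0, 0, 0, 0, 4.1, 0, 0, 0, 0, 0, 0, 4.1, 0, 0, 0, 0, 0, 0, 4.1, 0, 0, 0, 0, 0, 0, 4.1, 0, 0, 0, 0, 0, 0, 4.1],
  "grip_force": 8
}}

```text
time_s: 3.2
tcp_pos: [0.5016, -0.1505, 0.0261]
eef_rot: [-180.0, 0.0, -168.0]
contact_force: [-1.0, 0.8, 6.0]
gripper_width: 0.0418
```

>>> {"method": "carry_out", "body": {
  "motion": [0, 0, 0, 0, 0, 0, 4.1, 0, 0, 0, 0, 0, 0, 4.1, 0, 0, 0, 0, 0, 0, 4.1, 0, 0, 0, 0, 0, 0, 4.1],
  "grip_force": 12.2
}}

```text
time_s: 3.53
tcp_pos: [0.5016, -0.1506, 0.0261]
eef_rot: [-180.0, 0.0, -168.0]
contact_force: [-0.9, 0.3, 4.4]
gripper_width: 0.0413
```

>>> {"method": "carry_out", "body": {
  "motion": [0, 0, 0, 0, 0, 0, 4.1, 0, 0, 0, 0, 0, 0, 4.1, 0, 0, 0, 0, 0, 0, 4.1, 0, 0, 0, 0, 0, 0, 4.1],
  "grip_force": 16
}}

```text
time_s: 3.87
tcp_pos: [0.5016, -0.1506, 0.0261]
eef_rot: [-180.0, 0.0, -168.0]
contact_force: [-1.0, 0.1, 6.9]
gripper_width: 0.0411
```

>>> {"method": "carry_out", "body": {
  "motion": [0, 0, 0, 0, 0, 0, 3.9, 0, 0, 0, 0, 0, 0, 3.9, 0, 0, 0, 0, 0, 0, 3.9, 0, 0, 0, 0, 0, 0, 3.9, 0, 0, 0, 0, 0, 0, 3.9],
  "grip_force": 8
}}

```text
time_s: 4.28
tcp_pos: [0.5016, -0.1506, 0.0261]
eef_rot: [-180.0, 0.0, -168.0]
contact_force: [-0.6, 0.0, 5.9]
gripper_width: 0.0413
```

>>> {"method": "carry_out", "body": {
  "motion": [0, 0, 0, 0, 0, 0, 3.9, 0, 0, 0, 0, 0, 0, 3.9, 0, 0, 0, 0, 0, 0, 3.9, 0, 0, 0, 0, 0, 0, 3.9, 0, 0, 0, 0, 0, 0, 3.9],
  "grip_force": 6
}}

```text
time_s: 4.7
tcp_pos: [0.5018, -0.1506, 0.0261]
eef_rot: [-180.0, 0.1, -168.0]
contact_force: [-1.3, 0.8, 6.2]
gripper_width: 0.0427
```

>>> {"method": "carry_out", "body": {
  "motion": [0, 0, 0, 0, 0, 0, 3.9, 0, 0, 0, 0, 0, 0, 3.9, 0, 0, 0, 0, 0, 0, 3.9, 0, 0, 0, 0, 0, 0, 3.9, 0, 0, 0, 0, 0, 0, 3.9],
  "grip_force": 10
}}

```text
time_s: 5.12
tcp_pos: [0.5017, -0.1506, 0.0261]
eef_rot: [-180.0, 0.1, -168.0]
contact_force: [-0.7, -1.0, 6.1]
gripper_width: 0.0396
```

The right clip settled at 42.7, 41.3 and 39.6 mm under 6, 8 and 10 N. That is about 8 N at 6 mm, so it is tired. Next is the middle clip.

>>> {"method": "carry_out", "body": {
  "motion": [0, 0, 0, 0, 0, 0, 5.5, 0, 0, 0, 0, 0, 0, 6.5, 0, 0, 0, 0, 0, 0, 6.5, 0, 0, 0, 0, 0, -0.8, 6.5, 0, 0, 0, 0, 0, -1.5, 6.5, 0, 0, 0, 0, 0, -1.5, 6.5, 0, 0, 0, 0, 0, -1.5, 6.5, 0, 0, 0, -0.3, 1.4, 0, 6.5, 0, 0, 0, -0.4, 2.6, 0, 6.5, 0, 0, 0, -0.4, 2.6, 0, 6.5, 0, 0, 0, -0.4, 2.6, 0, 6.5, 0, 0, 0, -0.3, 2.2, 0, 6.5, 0, 0, 0, -0.2, 1.4, 0, 6.5, 0, 0, 0, 0, 0, 0, 6.5, 0, 0, 0, 0, 0, 0, 6.5]
}}

```text
time_s: 6.37
tcp_pos: [0.494, -0.0206, 0.0788]
eef_rot: [180.0, -0.0, -167.9]
contact_force: [0.7, -0.7, 0.3]
gripper_width: 0.0652
```

```bash
python3 - <<'E'
from h import *
from plant import r
s=r.get_state();print(s["time_s"],s["tcp_pos"],s["contact_force"])
print(go(s,.4945,-.021,.024,-168.5))
E
```

```text
6.3667 [ 0.49403894 -0.02063306  0.07882941] [ 0.74609757 -0.67075684  0.28966775]
('turn 0.6', [-0.04, -0.05, 5.48])
```

>>> {"method": "carry_out", "body": {
  "motion": [0, 0, 0, 0, 0, 0.8, 6.5, 0, 0, 0, 0, 0, 1.3, 6.5, 0, 0, 0, 0, 0, 1.2, 6.5, 0, 0, 0, 0, 0, 0.9, 6.5, 0, 0, 0, 0, 0, 0.6, 6.5, 0, 0, 0, 0, 0, 0.3, 5.4, 0, 0, 0, 0, 0, 0, 5.0, 0, 0, 0, 0, 0, 0, 5.0],
  "grip_force": 6
}}

```text
time_s: 7.03
tcp_pos: [0.4944, -0.0214, 0.0276]
eef_rot: [-180.0, -0.0, -168.0]
contact_force: [0.1, -0.7, -0.3]
gripper_width: 0.0525
```

>>> {"method": "carry_out", "body": {
  "motion": [0, 0, 0, 0, 0, 0, 4.5, 0, 0, 0, 0, 0, 0, 3.9, 0, 0, 0, 0, 0, 0, 3.9, 0, 0, 0, 0, 0, 0, 3.9, 0, 0, 0, 0, 0, 0, 3.9, 0, 0, 0, 0, 0, 0, 3.9],
  "grip_force": 6
}}

```text
time_s: 7.53
tcp_pos: [0.4945, -0.0211, 0.028]
eef_rot: [-180.0, 0.0, -168.0]
contact_force: [-0.1, -0.9, 4.4]
gripper_width: 0.0464
```

>>> {"method": "carry_out", "body": {
  "motion": [0, 0, 0, 0, 0, 0, 3.9, 0, 0, 0, 0, 0, 0, 3.9, 0, 0, 0, 0, 0, 0, 3.9, 0, 0, 0, 0, 0, 0, 3.9, 0, 0, 0, 0, 0, 0, 3.9],
  "grip_force": 8
}}

```text
time_s: 7.95
tcp_pos: [0.4945, -0.0211, 0.028]
eef_rot: [-180.0, 0.0, -168.0]
contact_force: [-1.4, 0.3, 5.5]
gripper_width: 0.046
```

>>> {"method": "carry_out", "body": {
  "motion": [0, 0, 0, 0, 0, 0, 3.9, 0, 0, 0, 0, 0, 0, 3.9, 0, 0, 0, 0, 0, 0, 3.9, 0, 0, 0, 0, 0, 0, 3.9, 0, 0, 0, 0, 0, 0, 3.9],
  "grip_force": 10
}}

```text
time_s: 8.37
tcp_pos: [0.4945, -0.0211, 0.0279]
eef_rot: [-180.0, 0.0, -168.0]
contact_force: [-2.1, 0.8, 5.3]
gripper_width: 0.0437
```

>>> {"method": "carry_out", "body": {
  "motion": [0, 0, 0, 0, 0, 0, 3.9, 0, 0, 0, 0, 0, 0, 3.9, 0, 0, 0, 0, 0, 0, 3.9, 0, 0, 0, 0, 0, 0, 3.9, 0, 0, 0, 0, 0, 0, 3.9],
  "grip_force": 12.2
}}

```text
time_s: 8.78
tcp_pos: [0.4945, -0.0211, 0.028]
eef_rot: [-180.0, 0.0, -168.0]
contact_force: [-1.3, 0.3, 5.8]
gripper_width: 0.0404
```

>>> {"method": "carry_out", "body": {
  "motion": [0, 0, 0, 0, 0, 0, 3.9, 0, 0, 0, 0, 0, 0, 3.9, 0, 0, 0, 0, 0, 0, 3.9, 0, 0, 0, 0, 0, 0, 3.9, 0, 0, 0, 0, 0, 0, 3.9],
  "grip_force": 16
}}

```text
time_s: 9.2
tcp_pos: [0.4945, -0.0211, 0.028]
eef_rot: [-180.0, 0.0, -168.0]
contact_force: [-0.6, 0.1, 6.2]
gripper_width: 0.0391
```

>>> {"method": "carry_out", "body": {
  "motion": [0, 0, 0, 0, 0, 0, 3.8, 0, 0, 0, 0, 0, 0, 3.8, 0, 0, 0, 0, 0, 0, 3.8, 0, 0, 0, 0, 0, 0, 3.8, 0, 0, 0, 0, 0, 0, 3.8, 0, 0, 0, 0, 0, 0, 3.8],
  "grip_force": 12.2
}}

```text
time_s: 9.7
tcp_pos: [0.4945, -0.0211, 0.028]
eef_rot: [-180.0, 0.0, -168.0]
contact_force: [-1.4, -0.1, 6.4]
gripper_width: 0.039
```

>>> {"method": "carry_out", "body": {
  "motion": [0, 0, 0, 0, 0, 0, 3.8, 0, 0, 0, 0, 0, 0, 3.8, 0, 0, 0, 0, 0, 0, 3.8, 0, 0, 0, 0, 0, 0, 3.8, 0, 0, 0, 0, 0, 0, 3.8, 0, 0, 0, 0, 0, 0, 3.8],
  "grip_force": 10
}}

```text
time_s: 10.2
tcp_pos: [0.4947, -0.0211, 0.0279]
eef_rot: [-180.0, 0.1, -168.0]
contact_force: [-0.6, -0.1, 6.3]
gripper_width: 0.0405
```

>>> {"method": "carry_out", "body": {
  "motion": [0, 0, 0, 0, 0, 0, 3.8, 0, 0, 0, 0, 0, 0, 3.8, 0, 0, 0, 0, 0, 0, 3.8, 0, 0, 0, 0, 0, 0, 3.8, 0, 0, 0, 0, 0, 0, 3.8, 0, 0, 0, 0, 0, 0, 3.8],
  "grip_force": 8
}}

```text
time_s: 10.7
tcp_pos: [0.4949, -0.021, 0.028]
eef_rot: [-180.0, 0.1, -168.0]
contact_force: [0.9, 1.1, 6.4]
gripper_width: 0.043
```

The middle clip gives about 11.8 N at 6 mm on loading and 9.6 N on unloading, a mean of about 10.7 N. It is tired to in-between, so the tub is right. Now the left clip.

>>> {"method": "carry_out", "body": {
  "motion": [0, 0, 0, 0, 0, 0, 5.5, 0, 0, 0, 0, 0, 0, 6.5, 0, 0, 0, 0, 0, 0, 6.5, 0, 0, 0, 0, 0, -0.8, 6.5, 0, 0, 0, 0, 0, -1.5, 6.5, 0, 0, 0, 0, 0, -1.5, 6.5, 0, 0, 0, 0, 0, -1.2, 6.5, 0, 0, 0, -0.4, 1.8, 0, 6.5, 0, 0, 0, -0.6, 3.0, 0, 6.5, 0, 0, 0, -0.6, 3.0, 0, 6.5, 0, 0, 0, -0.6, 3.0, 0, 6.5, 0, 0, 0, -0.6, 2.7, 0, 6.5, 0, 0, 0, -0.3, 1.5, 0, 6.5, 0, 0, 5.75, 0, 0, 0, 6.5, 0, 0, 5.75, 0, 0, 0, 6.5, 0, 0, 5.75, 0, 0, 0, 6.5, 0, 0, 5.75, 0, 0, 0, 6.5, 0, 0, 0, 0, 0, 0, 6.5, 0, 0, 0, 0, 0, 0, 6.5]
}}

```text
time_s: 12.28
tcp_pos: [0.4933, 0.1319, 0.0778]
eef_rot: [-180.0, -0.0, 169.1]
contact_force: [-0.6, -0.1, 0.2]
gripper_width: 0.0649
```

```bash
python3 - <<'E'
from h import *
from plant import r
s=r.get_state();print(s["time_s"],s["joints"].round(1))
print(go(s,.494,.132,.027,169))
E
```

```text
12.2833 [  37.    13.9  -30.9   -0.   -45.2 -137.9]
('turn 0.1', [-0.07, 0.02, 5.08])
```

>>> {"method": "carry_out", "body": {
  "motion": [0, 0, 0, -0.1, 0, 0.8, 6.5, 0, 0, 0, 0, 0, 1.3, 6.5, 0, 0, 0, 0, 0, 1.2, 6.5, 0, 0, 0, 0, 0, 0.9, 6.5, 0, 0, 0, 0, 0, 0.6, 6.5, 0, 0, 0, 0, 0, 0.2, 5.4, 0, 0, 0, 0, 0, 0, 5.0, 0, 0, 0, 0, 0, 0, 5.0],
  "grip_force": 8
}}

```text
time_s: 12.95
tcp_pos: [0.4947, 0.1319, 0.0278]
eef_rot: [180.0, 0.0, 169.0]
contact_force: [0.3, -0.0, 0.1]
gripper_width: 0.0524
```

>>> {"method": "carry_out", "body": {
  "motion": [0, 0, 0, 0, 0, 0, 4.5, 0, 0, 0, 0, 0, 0, 3.9, 0, 0, 0, 0, 0, 0, 3.9, 0, 0, 0, 0, 0, 0, 3.9, 0, 0, 0, 0, 0, 0, 3.9, 0, 0, 0, 0, 0, 0, 3.9],
  "grip_force": 8
}}

```text
time_s: 13.45
tcp_pos: [0.4947, 0.132, 0.028]
eef_rot: [180.0, 0.0, 169.0]
contact_force: [-1.3, 0.8, 6.1]
gripper_width: 0.0399
```

>>> {"method": "carry_out", "body": {
  "motion": [0, 0, 0, 0, 0, 0, 3.9, 0, 0, 0, 0, 0, 0, 3.9, 0, 0, 0, 0, 0, 0, 3.9, 0, 0, 0, 0, 0, 0, 3.9, 0, 0, 0, 0, 0, 0, 3.9],
  "grip_force": 10
}}

```text
time_s: 13.87
tcp_pos: [0.4947, 0.132, 0.028]
eef_rot: [180.0, 0.0, 169.0]
contact_force: [-1.0, 0.2, 6.1]
gripper_width: 0.0387
```

>>> {"method": "carry_out", "body": {
  "motion": [0, 0, 0, 0, 0, 0, 3.9, 0, 0, 0, 0, 0, 0, 3.9, 0, 0, 0, 0, 0, 0, 3.9, 0, 0, 0, 0, 0, 0, 3.9, 0, 0, 0, 0, 0, 0, 3.9],
  "grip_force": 12.2
}}

```text
time_s: 14.28
tcp_pos: [0.4948, 0.132, 0.028]
eef_rot: [180.0, 0.0, 169.0]
contact_force: [-2.2, -0.1, 6.2]
gripper_width: 0.0393
```

>>> {"method": "carry_out", "body": {
  "motion": [0, 0, 0, 0, 0, 0, 3.9, 0, 0, 0, 0, 0, 0, 3.9, 0, 0, 0, 0, 0, 0, 3.9, 0, 0, 0, 0, 0, 0, 3.9, 0, 0, 0, 0, 0, 0, 3.9],
  "grip_force": 16
}}

```text
time_s: 14.7
tcp_pos: [0.4948, 0.132, 0.028]
eef_rot: [180.0, 0.0, 169.0]
contact_force: [-0.7, 0.6, 6.1]
gripper_width: 0.0389
```

The left clip reached 39.9 mm at only 8 N, about 7 N at 6 mm, so it is tired. All three are felt and all go to the tub. I'll lift the left one and check how it hangs.

>>> {"method": "carry_out", "body": {
  "motion": [0, 0, 0, 0, 0, 0, 4.0, 0, 0, 0, 0, 0, 0, 4.0, 0, 0, 0, 0, 0, -0.3, 4.0, 0, 0, 0, 0, 0, -0.6, 4.0, 0, 0, 0, 0, 0, -1.0, 4.0, 0, 0, 0, 0, 0, -1.4, 4.0, 0, 0, 0, 0, 0, -1.6, 4.0, 0, 0, 0, 0, 0, -1.6, 4.0, 0, 0, 0, 0, 0, -1.4, 4.0, 0, 0, 0, 0, 0, -1.0, 4.0, 0, 0, 0, 0, 0, -0.5, 4.0, 0, 0, 0, 0, 0, 0, 4.0, 0, 0, 0, 0, 0, 0, 4.0],
  "grip_force": 25
}}

```text
time_s: 15.78
tcp_pos: [0.4942, 0.1317, 0.1215]
eef_rot: [180.0, -0.0, 169.0]
contact_force: [0.3, -0.4, -0.9]
gripper_width: 0.04
```

```bash
python3 - <<'E'
from h import *
from plant import r
c=r.capture("side");P=c["pixels"]; s=r.get_state(); print(s["tcp_pos"],s["contact_force"],s["gripper_width"])
u,v=proj(c,s["tcp_pos"]).astype(int); print(u,v)
cv2.imwrite("pics/s2.png",cv2.resize(P[max(v-70,0):v+70,max(u-90,0):u+90],None,fx=4,fy=4,interpolation=cv2.INTER_CUBIC)[:,:,::-1])
E
```

```text
[0.49395426 0.1315813  0.12097845] [ 0.65523467 -0.30891399 -1.43389706] 0.040076062668189506
285 230
```

View pics/s2.png

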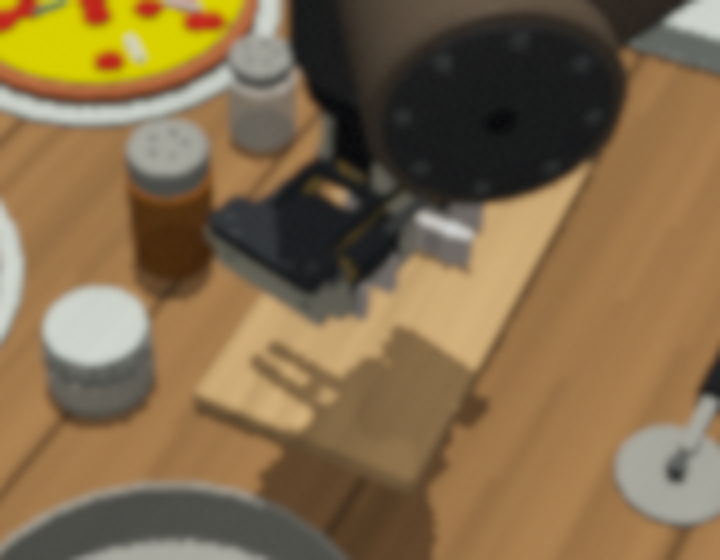

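The left clip is off the board and in the fingers: it is gone from the board, and its jaws' shadow shows at (300,370). Now over the tub.

>>> {"method": "carry_out", "body": {
  "motion": [0, 0, -5.75, 0, 0, 0, 4.0, 0, 0, -5.75, 0, 0, 0, 4.0, 0, 0, -5.75, 0, 0, 0, 4.0, 0, 0, -5.75, 0, 0, 0, 4.0, 0, 0, 0, 0.2, 1.3, 0, 4.0, 0, 0, 0, 0.4, 2.5, 0, 4.0, 0, 0, 0, 0.5, 3.0, 0, 4.0, 0, 0, 0, 0.5, 3.0, 0, 4.0, 0, 0, 0, 0.6, 3.0, 0, 4.0, 0, 0, 0, 0.6, 3.0, 0, 4.0, 0, 0, 0, 0.5, 3.0, 0, 4.0, 0, 0, 0, 0.5, 3.0, 0, 4.0, 0, 0, 0, 0.3, 1.7, 0, 4.0, 0, 0, 0, 0.1, 0.8, 0, 4.0, 0, 0, 0, 0, 0, 0, 4.0, 0, 0, 0, 0, 0, 0, 4.0]
}}

```text
time_s: 17.17
tcp_pos: [0.4026, 0.3603, 0.1207]
eef_rot: [-179.9, -0.1, -168.0]
contact_force: [-0.2, 0.4, -0.7]
gripper_width: 0.0403
```

```bash
python3 - <<'E'
from h import *
from plant import r
c=r.capture("top");P=c["pixels"]; s=r.get_state(); print(s["time_s"],s["joints"].round(0))
print(go(s,.403,.361,.018,-168))
crop=P[170:340,50:250]; cv2.imwrite("pics/t3.png",cv2.resize(crop,None,fx=3.5,fy=3.5,interpolation=cv2.INTER_CUBIC)[:,:,::-1])
E
```

```text
17.2167 [  63.   13.  -24.   -0.  -52. -141.]
('turn -0.0', [-0.04, 0.11, 10.29])
```

View pics/t3.png

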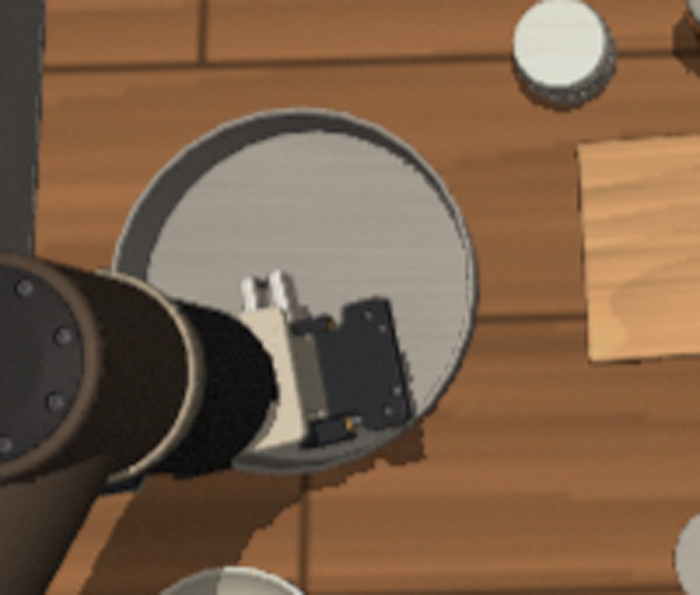

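The clip's jaws, at about (268,275) in the crop, hang inside the tub, so I'll lower and release.

>>> {"method": "carry_out", "body": {
  "motion": [0, 0, 0, 0, 0.1, 1.0, 4.0, 0, 0, 0, 0, 0, 1.8, 4.0, 0, 0, 0, 0, 0, 2.0, 4.0, 0, 0, 0, 0, 0, 2.0, 4.0, 0, 0, 0, 0, 0, 1.4, 4.0, 0, 0, 0, 0, 0, 0.8, 4.0, 0, 0, 0, 0, 0, 0.5, 4.0, 0, 0, 0, 0, 0, 0.2, 4.0, 0, 0, 0, 0, 0, 0.1, 4.0, 0, 0, 0, 0, 0, 0, 4.0, 0, 0, 0, 0, 0, 0, 4.0]
}}

```text
time_s: 18.13
tcp_pos: [0.403, 0.3622, 0.0243]
eef_rot: [179.9, 0.1, -168.0]
contact_force: [0.1, -0.1, -1.4]
gripper_width: 0.0402
```

>>> {"method": "carry_out", "body": {
  "motion": [0, 0, 0, 0, 0, 0.3, 4.0, 0, 0, 0, 0, 0, 0.2, 4.0, 0, 0, 0, 0, 0, 0, 4.0, 0, 0, 0, 0, 0, 0, 4.5, 0, 0, 0, 0, 0, 0, 5.0, 0, 0, 0, 0, 0, 0, 5.4, 0, 0, 0, 0, 0, 0, 5.4, 0, 0, 0, 0, 0, 0, 5.4, 0, 0, 0, 0, 0, -1.0, 5.4, 0, 0, 0, 0, 0, -2.0, 5.4, 0, 0, 0, 0, 0, -2.5, 5.4, 0, 0, 0, 0, 0, -2.5, 5.4, 0, 0, 0, 0, 0, -1.5, 5.4, 0, 0, 0, 0, 0, 0, 6.0, 0, 0, 0, 0, 0, 0, 6.5]
}}

```text
time_s: 19.38
tcp_pos: [0.403, 0.3624, 0.1152]
eef_rot: [179.9, 0.1, -168.0]
contact_force: [-0.2, 0.2, -1.1]
gripper_width: 0.0616
```

```bash
python3 - <<'E'
from h import *
from plant import r
s=r.get_state(); print(go(s,.4945,-.021,.1,-168.5))
E
```

```text
('turn 0.5', [-1.32, -39.39, 1.52])
```

>>> {"method": "carry_out", "body": {
  "motion": [0, 0, 0.5, 0, 0, 0, 6.5, 0, 0, 0, 0, -1.5, 0, 6.5, 0, 0, 0, -0.1, -2.7, 0, 6.5, 0, 0, 0, -0.1, -3.2, 0, 6.5, 0, 0, 0, -0.1, -3.2, 0, 6.5, 0, 0, 0, -0.1, -3.2, 0, 6.5, 0, 0, 0, -0.1, -3.2, 0, 6.5, 0, 0, 0, -0.1, -3.2, 0, 6.5, 0, 0, 0, -0.1, -3.2, 0, 6.5, 0, 0, 0, -0.1, -3.2, 0.2, 6.5, 0, 0, 0, -0.2, -3.2, 0.2, 6.5, 0, 0, 0, -0.2, -3.2, 0.2, 6.5, 0, 0, 0, -0.2, -3.2, 0.3, 6.5, 0, 0, 0, 0, -2.0, 0.3, 6.5, 0, 0, 0, 0, -1.2, 0.3, 6.5, 0, 0, 0, 0, 0, 0, 6.5, 0, 0, 0, 0, 0, 0, 6.5]
}}

```text
time_s: 20.8
tcp_pos: [0.4938, -0.0226, 0.0976]
eef_rot: [-180.0, -0.1, -168.7]
contact_force: [-0.2, 0.3, -0.1]
gripper_width: 0.0648
```

```bash
python3 - <<'E'
from h import *
from plant import r
c=r.capture("top");P=c["pixels"]; s=r.get_state(); print(go(s,.4945,-.021,.027,-168.5))
crop=P[190:320,70:270]; cv2.imwrite("pics/t4.png",cv2.resize(crop,None,fx=4,fy=4,interpolation=cv2.INTER_CUBIC)[:,:,::-1])
E
```

```text
('turn -0.1', [-0.06, 0.08, 7.1])
```

View pics/t4.png

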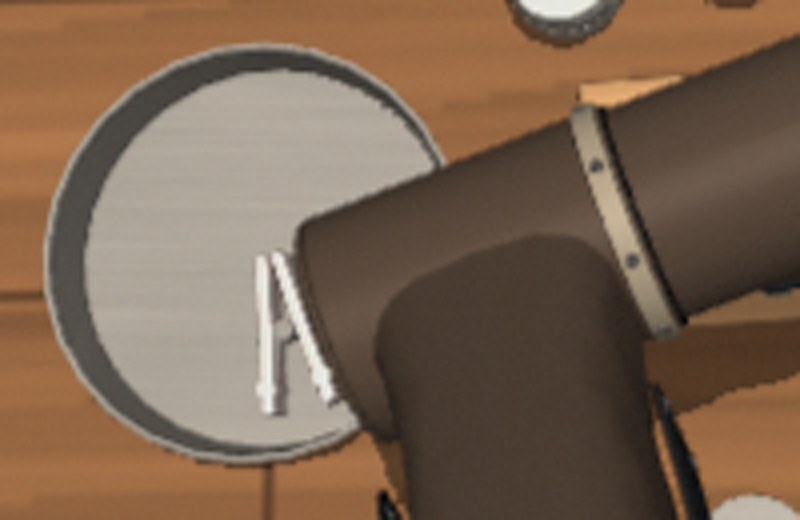

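The left clip lies flat in the tub, from (270,255) to (330,395) in the crop. Now I'll take the middle clip.

>>> {"method": "carry_out", "body": {
  "motion": [0, 0, 0, -0.1, 0.1, 1.0, 6.5, 0, 0, 0, 0, 0, 1.6, 6.5, 0, 0, 0, 0, 0, 1.6, 6.5, 0, 0, 0, 0, 0, 1.2, 6.5, 0, 0, 0, 0, 0, 0.8, 6.5, 0, 0, 0, 0, 0, 0.5, 6.5, 0, 0, 0, 0, 0, 0.3, 5.4, 0, 0, 0, 0, 0, 0, 5.0, 0, 0, 0, 0, 0, 0, 4.5, 0, 0, 0, 0, 0, 0, 4.0, 0, 0, 0, 0, 0, 0, 4.0, 0, 0, 0, 0, 0, 0, 4.0, 0, 0, 0, 0, 0, 0, 4.0]
}}

```text
time_s: 21.93
tcp_pos: [0.4959, -0.0203, 0.029]
eef_rot: [180.0, 0.0, -168.5]
contact_force: [-0.3, -0.0, 2.1]
gripper_width: 0.0406
```

>>> {"method": "carry_out", "body": {
  "motion": [0, 0, 0, 0, 0, 0, 4.0, 0, 0, 0, 0, 0, -0.3, 4.0, 0, 0, 0, 0, 0, -0.6, 4.0, 0, 0, 0, 0, 0, -1.0, 4.0, 0, 0, 0, 0, 0, -1.4, 4.0, 0, 0, 0, 0, 0, -1.6, 4.0, 0, 0, 0, 0, 0, -1.6, 4.0, 0, 0, 0, 0, 0, -1.4, 4.0, 0, 0, 0, 0, 0, -1.0, 4.0, 0, 0, 0, 0, 0, -0.5, 4.0, 0, 0, 0, 0, 0, 0, 4.0]
}}

```text
time_s: 22.85
tcp_pos: [0.4961, -0.0202, 0.1237]
eef_rot: [180.0, 0.1, -168.5]
contact_force: [0.1, -0.5, -1.1]
gripper_width: 0.0401
```

```bash
python3 - <<'E'
from h import *
from plant import r
s=r.get_state(); print(go(s,.508,.384,.12,-168.5))
E
```

```text
('turn -0.0', [-9.22, 39.37, 0.37])
```

>>> {"method": "carry_out", "body": {
  "motion": [0, 0, 0, -0.3, 1.3, 0, 4.0, 0, 0, 0, -0.6, 2.4, 0, 4.0, 0, 0, 0, -0.7, 3.0, 0, 4.0, 0, 0, 0, -0.7, 3.0, 0, 4.0, 0, 0, 0, -0.7, 3.0, 0, 4.0, 0, 0, 0, -0.7, 3.0, 0, 4.0, 0, 0, 0, -0.7, 3.0, 0, 4.0, 0, 0, 0, -0.7, 3.0, 0, 4.0, 0, 0, 0, -0.7, 3.0, 0, 4.0, 0, 0, 0, -0.7, 3.0, 0, 4.0, 0, 0, 0, -0.7, 3.0, 0, 4.0, 0, 0, 0, -0.7, 3.0, 0, 4.0, 0, 0, 0, -0.7, 3.0, 0, 4.0, 0, 0, 0, -0.4, 1.8, 0, 4.0, 0, 0, 0, -0.2, 0.8, 0, 4.0, 0, 0, 0, 0, 0, 0, 4.0, 0, 0, 0, 0, 0, 0, 4.0]
}}

```text
time_s: 24.27
tcp_pos: [0.507, 0.3825, 0.1213]
eef_rot: [-179.9, -0.1, -168.5]
contact_force: [0.5, -0.7, -0.3]
gripper_width: 0.0403
```

```bash
python3 - <<'E'
from h import *
from plant import r
s=r.get_state(); print(go(s,.508,.384,.0185,-168.5)); c=r.capture("top");P=c["pixels"]
crop=P[190:320,70:270]; cv2.imwrite("pics/t5.png",cv2.resize(crop,None,fx=4,fy=4,interpolation=cv2.INTER_CUBIC)[:,:,::-1])
E
```

```text
('turn -0.0', [-0.13, 0.13, 10.28])
```

View pics/t5.png

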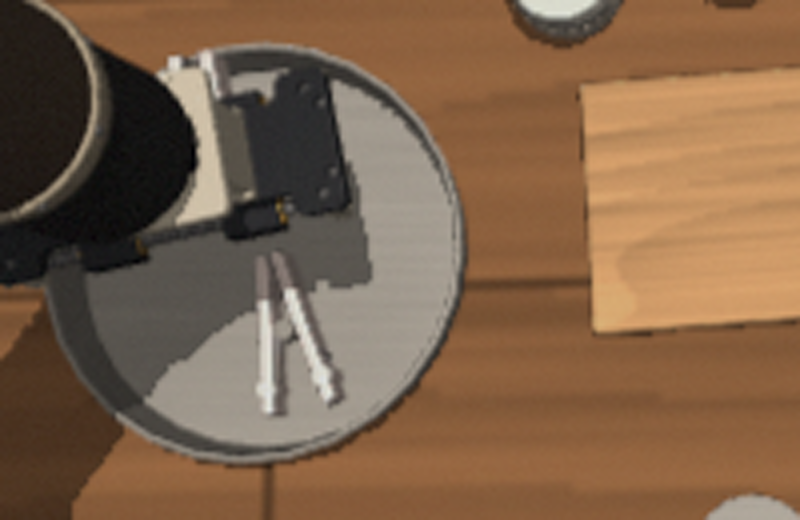

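Jaw tips at (195,62) in the crop lie a little close to the far wall, so I'll shift 3 mm back and lower.

>>> {"method": "carry_out", "body": {
  "motion": [0, 0, 0, 0.2, 0.1, 1.0, 4.0, 0, 0, 0, 0, 0, 1.8, 4.0, 0, 0, 0, 0, 0, 2.0, 4.0, 0, 0, 0, 0, 0, 2.0, 4.0, 0, 0, 0, 0, 0, 1.4, 4.0, 0, 0, 0, 0, 0, 0.8, 4.0, 0, 0, 0, 0, 0, 0.5, 4.0, 0, 0, 0, 0, 0, 0.2, 4.0, 0, 0, 0, 0, 0, 0.1, 4.0, 0, 0, 0, 0, 0, 0, 4.0, 0, 0, 0, 0, 0, 0, 4.0]
}}

```text
time_s: 25.23
tcp_pos: [0.5058, 0.384, 0.0254]
eef_rot: [179.9, 0.1, -168.5]
contact_force: [0.4, 0.3, -1.5]
gripper_width: 0.0402
```

>>> {"method": "carry_out", "body": {
  "motion": [0, 0, 0, 0, 0, 0.2, 4.0, 0, 0, 0, 0, 0, 0.2, 4.0, 0, 0, 0, 0, 0, 0, 4.0, 0, 0, 0, 0, 0, 0, 4.5, 0, 0, 0, 0, 0, 0, 5.0, 0, 0, 0, 0, 0, 0, 5.4, 0, 0, 0, 0, 0, 0, 5.4, 0, 0, 0, 0, 0, 0, 5.4, 0, 0, 0, 0, 0, -1.0, 5.4, 0, 0, 0, 0, 0, -2.0, 5.4, 0, 0, 0, 0, 0, -2.5, 5.4, 0, 0, 0, 0, 0, -2.5, 5.4, 0, 0, 0, 0, 0, -1.5, 5.4, 0, 0, 0, 0, 0, 0, 6.0, 0, 0, 0, 0, 0, 0, 6.5]
}}

```text
time_s: 26.48
tcp_pos: [0.5059, 0.3843, 0.1176]
eef_rot: [179.9, 0.1, -168.5]
contact_force: [0.4, 0.3, -0.5]
gripper_width: 0.0614
```

```bash
python3 - <<'E'
from h import *
from plant import r
s=r.get_state(); print(go(s,.501,-.1495,.1,-168))
E
```

```text
('turn -0.5', [11.58, -52.11, 1.76])
```

>>> {"method": "carry_out", "body": {
  "motion": [0, 0, -0.5, 0.3, -1.5, 0, 6.5, 0, 0, 0, 0.5, -2.6, 0, 6.5, 0, 0, 0, 0.7, -3.2, 0, 6.5, 0, 0, 0, 0.7, -3.2, 0, 6.5, 0, 0, 0, 0.7, -3.2, 0, 6.5, 0, 0, 0, 0.7, -3.2, 0, 6.5, 0, 0, 0, 0.7, -3.2, 0, 6.5, 0, 0, 0, 0.7, -3.2, 0, 6.5, 0, 0, 0, 0.7, -3.2, 0, 6.5, 0, 0, 0, 0.7, -3.2, 0, 6.5, 0, 0, 0, 0.7, -3.2, 0, 6.5, 0, 0, 0, 0.7, -3.2, 0.3, 6.5, 0, 0, 0, 0.7, -3.2, 0.3, 6.5, 0, 0, 0, 0.7, -3.2, 0.3, 6.5, 0, 0, 0, 0.7, -3.2, 0.3, 6.5, 0, 0, 0, 0.7, -3.2, 0.3, 6.5, 0, 0, 0, 0.6, -2.0, 0.3, 6.5, 0, 0, 0, 0.4, -1.2, 0, 6.5, 0, 0, 0, 0, 0, 0, 6.5, 0, 0, 0, 0, 0, 0, 6.5]
}}

```text
time_s: 28.15
tcp_pos: [0.4987, -0.1509, 0.0968]
eef_rot: [180.0, -0.1, -168.1]
contact_force: [0.6, 1.0, 0.2]
gripper_width: 0.0647
```

```bash
python3 - <<'E'
from h import *
from plant import r
s=r.get_state(); print(go(s,.5015,-.1500,.027,-168))
E
```

```text
('turn -0.1', [-0.29, 0.03, 6.98])
```

>>> {"method": "carry_out", "body": {
  "motion": [0, 0, 0, -0.2, 0, 1.0, 6.5, 0, 0, 0, 0, 0, 1.6, 6.5, 0, 0, 0, 0, 0, 1.6, 6.5, 0, 0, 0, 0, 0, 1.2, 6.5, 0, 0, 0, 0, 0, 0.8, 6.5, 0, 0, 0, 0, 0, 0.5, 6.5, 0, 0, 0, 0, 0, 0.3, 5.4, 0, 0, 0, 0, 0, 0, 5.0, 0, 0, 0, 0, 0, 0, 4.5, 0, 0, 0, 0, 0, 0, 4.0, 0, 0, 0, 0, 0, 0, 4.0, 0, 0, 0, 0, 0, 0, 4.0, 0, 0, 0, 0, 0, 0, 4.0]
}}

```text
time_s: 29.23
tcp_pos: [0.5021, -0.1497, 0.028]
eef_rot: [-180.0, 0.0, -168.0]
contact_force: [-1.2, 1.3, 2.6]
gripper_width: 0.0404
```

>>> {"method": "carry_out", "body": {
  "motion": [0, 0, 0, 0, 0, 0, 4.0, 0, 0, 0, 0, 0, -0.3, 4.0, 0, 0, 0, 0, 0, -0.6, 4.0, 0, 0, 0, 0, 0, -1.0, 4.0, 0, 0, 0, 0, 0, -1.4, 4.0, 0, 0, 0, 0, 0, -1.6, 4.0, 0, 0, 0, 0, 0, -1.6, 4.0, 0, 0, 0, 0, 0, -1.4, 4.0, 0, 0, 0, 0, 0, -1.0, 4.0, 0, 0, 0, 0, 0, -0.5, 4.0, 0, 0, 0, 0, 0, 0, 4.0]
}}

```text
time_s: 30.15
tcp_pos: [0.5025, -0.1497, 0.123]
eef_rot: [-180.0, 0.1, -168.0]
contact_force: [-1.0, -0.2, -1.2]
gripper_width: 0.0401
```

```bash
python3 - <<'E'
from h import *
from plant import r
s=r.get_state(); print(s["gripper_width"],go(s,.469,.316,.12,-168))
E
```

```text
0.0400790298875898 ('turn -0.0', [-6.4, 46.25, 0.3])
```

>>> {"method": "carry_out", "body": {
  "motion": [0, 0, 0, -0.2, 1.5, 0, 4.0, 0, 0, 0, -0.4, 2.6, 0, 4.0, 0, 0, 0, -0.45, 3.2, 0, 4.0, 0, 0, 0, -0.45, 3.2, 0, 4.0, 0, 0, 0, -0.45, 3.2, 0, 4.0, 0, 0, 0, -0.45, 3.2, 0, 4.0, 0, 0, 0, -0.45, 3.2, 0, 4.0, 0, 0, 0, -0.45, 3.2, 0, 4.0, 0, 0, 0, -0.45, 3.2, 0, 4.0, 0, 0, 0, -0.45, 3.2, 0, 4.0, 0, 0, 0, -0.45, 3.2, 0, 4.0, 0, 0, 0, -0.45, 3.2, 0, 4.0, 0, 0, 0, -0.45, 3.2, 0, 4.0, 0, 0, 0, -0.45, 3.2, 0, 4.0, 0, 0, 0, -0.2, 2.3, 0, 4.0, 0, 0, 0, -0.2, 1.4, 0, 4.0, 0, 0, 0, 0, 0, 0, 4.0, 0, 0, 0, 0, 0, 0, 4.0]
}}

```text
time_s: 31.65
tcp_pos: [0.468, 0.3154, 0.1205]
eef_rot: [-179.9, -0.1, -168.0]
contact_force: [0.2, -1.1, -0.1]
gripper_width: 0.0401
```

```bash
python3 - <<'E'
from h import *
from plant import r
s=r.get_state(); print(go(s,.469,.316,.0185,-168)); c=r.capture("top");P=c["pixels"]
crop=P[190:320,70:270]; cv2.imwrite("pics/t6.png",cv2.resize(crop,None,fx=4,fy=4,interpolation=cv2.INTER_CUBIC)[:,:,::-1])
E
```

```text
('turn 0.0', [-0.11, 0.04, 10.2])
```

View pics/t6.png

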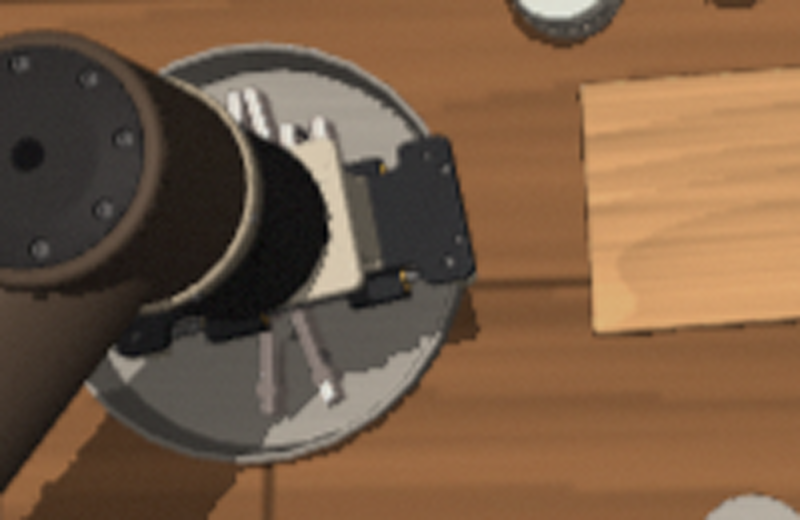

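Planned geometry: clip 3's inner finger would be about touching the first clip, so I'll shift 5 mm forward and 2 mm outward and open only to 50 mm.

>>> {"method": "carry_out", "body": {
  "motion": [0, 0, 0, -0.5, -0.2, 1.0, 4.0, 0, 0, 0, 0, 0, 1.8, 4.0, 0, 0, 0, 0, 0, 2.0, 4.0, 0, 0, 0, 0, 0, 2.0, 4.0, 0, 0, 0, 0, 0, 1.4, 4.0, 0, 0, 0, 0, 0, 0.8, 4.0, 0, 0, 0, 0, 0, 0.5, 4.0, 0, 0, 0, 0, 0, 0.2, 4.0, 0, 0, 0, 0, 0, 0.1, 4.0, 0, 0, 0, 0, 0, 0, 4.0, 0, 0, 0, 0, 0, 0, 4.0]
}}

```text
time_s: 32.62
tcp_pos: [0.4743, 0.315, 0.0243]
eef_rot: [180.0, 0.1, -168.0]
contact_force: [-0.1, -0.3, -0.7]
gripper_width: 0.0401
```

>>> {"method": "carry_out", "body": {
  "motion": [0, 0, 0, 0, 0, 0.2, 4.0, 0, 0, 0, 0, 0, 0.2, 4.0, 0, 0, 0, 0, 0, 0, 4.0, 0, 0, 0, 0, 0, 0, 4.5, 0, 0, 0, 0, 0, 0, 4.8, 0, 0, 0, 0, 0, 0, 5.0, 0, 0, 0, 0, 0, 0, 5.0, 0, 0, 0, 0, 0, 0, 5.0, 0, 0, 0, 0, 0, 0, 5.0]
}}

```text
time_s: 33.37
tcp_pos: [0.474, 0.3147, 0.0197]
eef_rot: [180.0, 0.0, -168.0]
contact_force: [-0.4, -0.3, 0.4]
gripper_width: 0.0503
```

Released with no side force. I'll retreat up and away over the board side.

>>> {"method": "carry_out", "body": {
  "motion": [0, 0, 0, 0, 0, -0.5, 5.0, 0, 0, 0, 0, 0, -1.0, 5.0, 0, 0, 0, 0, 0, -2.0, 5.0, 0, 0, 0, 0, 0, -2.5, 5.0, 0, 0, 0, 0, 0, -2.5, 5.0, 0, 0, 0, 0, 0, -2.0, 5.0, 0, 0, 0, 0, -1.5, -1, 5.0, 0, 0, 0, 0, -2.5, -1, 5.0, 0, 0, 0, 0, -3, 0, 5.0, 0, 0, 0, 0, -3, 0, 5.0, 0, 0, 0, 0, -3, 0, 5.0, 0, 0, 0, 0, -3, 0, 5.0, 0, 0, 0, 0, -3, 0, 5.0, 0, 0, 0, 0, -3, 0, 5.0, 0, 0, 0, 0, -3, 0, 5.0, 0, 0, 0, 0, -3, 0, 5.0, 0, 0, 0, 0, -2, 0, 5.0, 0, 0, 0, 0, -1, 0, 5.0, 0, 0, 0, 0, 0, 0, 5.0, 0, 0, 0, 0, 0, 0, 5.0]
}}

```text
time_s: 35.03
tcp_pos: [0.538, 0.0109, 0.1448]
eef_rot: [180.0, 0.0, -168.1]
contact_force: [0.4, 0.0, 0.2]
gripper_width: 0.0499
```

```bash
python3 - <<'E'
from plant import r
import cv2,numpy as np
a=r.capture("top")["pixels"]; b=r.capture("side")["pixels"]; print(r.get_state()["tcp_pos"])
cv2.imwrite("pics/f.png",np.hstack([cv2.resize(a[:,60:400],(400,494)),cv2.resize(b[100:420,100:360],(400,494))])[:,:,::-1])
E
```

```text
[0.53808549 0.01190111 0.14476811]
```

View pics/f.png

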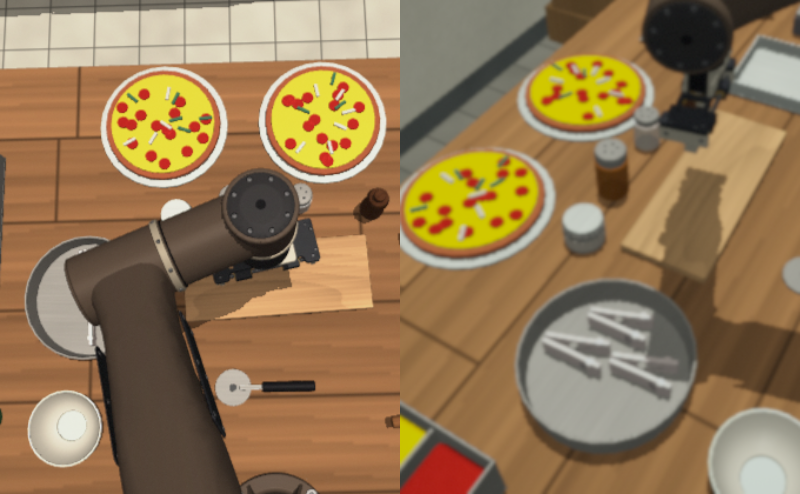

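The side view shows all three clips flat in the tub, near (620,325), (575,350) and (640,375). The board is empty, the bystanders are where they were, and the gripper is clear.

```bash
python3 -c "
from plant import r
print(r.close_job())"
```

```text
the job is handed in; nothing more can be done
None
```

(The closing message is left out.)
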